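# Empty the casting die into the pail and hang the pail by its bail

### The arm

A 7-joint arm with a two-finger parallel gripper is mounted at the origin on the work surface. World frame = base frame: x ahead of the robot, y to its left, z up, the work surface at z = 0. Lengths are in mm, angles in rad, forces in N, time in s.
With the tool pointing down it reaches from about 400 to 900 mm from the base axis. Payload 5.6 kg.
Tool frame: the origin (TCP) lies midway between the tips of the shut fingers; the grasp point (between the pads) lies 19 mm behind it; x points along the fingers, y is the direction in which the jaws open and shut, and the axes are right-handed (so a half turn about x gives the same grasp; the last joint's range is limited). The gripper opens to 92 mm and grips with 3 to 60 N. Pads are 20 mm wide; open, the fingers measure 128 mm over their backs; the gripper's body (75 mm by 189 mm) begins 69 mm behind the grasp point.
Start: joints at [-1.388, 0.468, -0.012, 1.603, 0.006, 1.071, -0.056], TCP at [145.568, 633.497, 214.592] pointing down, gripper open.
Joint ranges: [-2.53, 2.53], [-0.31, 2.02], [-1.57, 1.55], [0.28, 2.44], [-1.29, 4.43], [0.15, 1.84], [-2.92, 2.92]. Speed limits (rad/s): [2.57, 2.57, 3.14, 3.14, 3.14, 3.14, 3.14].

### API

Orientations are given as a rotation vector (axis times angle).
In Python, from cell import robot, grip, kin, viewer gives the robot as it stands. Calls block until the motion is done:
- robot.movep(position, orientation): joint-space move of the TCP to a pose.
- robot.servo_line(position, feed=150, rotation=None): straight line of the TCP; rotation=None keeps the orientation; feed is the mean speed in mm/s.
- robot.goto_joints(angles): joint-space move.
- grip(opening, newtons=None): opening from 0.0 (shut) to 1.0 (fully open); newtons is the grip in N (None keeps the last); returns when the fingers have stopped.
- robot.hold(seconds).
- kin.ik(position, orientation): joint angles nearest the present ones, or None.
- robot.observe(): the state.
- viewer.read_camera(name): name is "scene" or "top" or "wrist"; returns the picture (400x640x3 uint8, red, green, blue); there is no depth.
- viewer.camera_info(name): a dict with "camera_matrix" (3x3 intrinsics, pixels), "R" (3x3) and "t" (3): a world point X has camera coordinates R X + t. Camera axes: x right, y down, z forward; pixel columns grow to the right and rows downward; lengths in mm; the calibration is good to about 2 mm. The wrist camera is an equidistant fisheye: a pixel r from the principal point sees the ray r / f radians off the axis. A picture is of the moment at which its call begins: read the wrist's pose just before it. camera_info takes no time and is no camera call; for the wrist camera it gives the pose at the moment of the call.
A pose or a line that the arm cannot do raises robot.IKError and nothing moves.
- robot.job_done(): hands the job in, once; it reports no verdict.
Trained networks look in the newest picture that a camera, given by its name, has taken for a name from the list of things; names that differ only in an ending like _2 or _b are one class to them, and where a whole thing is asked for, a point or a joint stands for the part that bears it (a point fixed in the world has none). Each returns a list of dicts, best first, with "confidence" (0 to 1); they miss things now and then, are a little off and sometimes report something else, mostly with a low value. They report only what shows in the picture. A call takes as long as a camera call. They do not tell look-alikes from the thing itself.
- viewer.silhouettes(name, camera): "mask" (400x640 bool, what is visible of it).
- viewer.pinpoint(name, camera): "at" ([x, y, z] in mm, in the coordinates of the camera as it stood for that picture, good to about 4 mm: a listed point, or the origin of a listed thing).
The state is a dict: "t": time; "joints": joint angles; "joint_velocities": joint speeds; "joint_torque": joint torques, N m; "tcp_pos": TCP position; "tcp_rot": TCP orientation; "contact_force": force on the tool from outside, world axes, zero at the start; "wrist_torque": the same for the moment, N m; "grip_width": opening from 0.0 (shut) to 1.0 (fully open).
Only numpy, scipy, OpenCV 4.12 (cv2) and the standard library are available. Lean on these libraries where they do the work, as an engineer would, in place of code of your own. Each camera call takes 0.05 s, during which the arm holds its last target.

### The job

First lift all the cast caps out of the die block and put them in the steel pail, which stays standing on the bench with its bail folded down. Only then raise the bail fully upright, lift the pail by it and hang it by its crossbar on both hooks of the drip stand, level and at rest with all the caps inside. Do not tip the pail over, and leave the black cartridge, spanner and flange plate where they are.

Things in the scene. Friction and masses are not known exactly. Their poses are not given: they have to be found in the camera images.
- cap0_center (a point): plain aluminium cast cap (may be absent): a round flange 36 mm across and 14 mm thick at the bottom with a plain round stem, 16 mm across, standing 30 mm up from its middle; 44 mm tall overall, 80 g. It starts standing in one of the die's cavities, stem up, so that the flange stands 2 mm and the stem 32 mm above the die's top face. This point is its centre, 22 mm above its underside; z runs up the stem
- cap1_center (a point): plain aluminium cast cap (may be absent): a round flange 36 mm across and 14 mm thick at the bottom with a plain round stem, 16 mm across, standing 30 mm up from its middle; 44 mm tall overall, 80 g. It starts standing in one of the die's cavities, stem up, so that the flange stands 2 mm and the stem 32 mm above the die's top face. This point is its centre, 22 mm above its underside; z runs up the stem
- cap2_center (a point): plain aluminium cast cap (may be absent): a round flange 36 mm across and 14 mm thick at the bottom with a plain round stem, 16 mm across, standing 30 mm up from its middle; 44 mm tall overall, 80 g. It starts standing in one of the die's cavities, stem up, so that the flange stands 2 mm and the stem 32 mm above the die's top face. This point is its centre, 22 mm above its underside; z runs up the stem
- cap3_center (a point): plain aluminium cast cap (may be absent): a round flange 36 mm across and 14 mm thick at the bottom with a plain round stem, 16 mm across, standing 30 mm up from its middle; 44 mm tall overall, 80 g. It starts standing in one of the die's cavities, stem up, so that the flange stands 2 mm and the stem 32 mm above the die's top face. This point is its centre, 22 mm above its underside; z runs up the stem
- die: dark steel lower die block, fixed, 150 x 150 mm, 30 mm high, with four round open cavities 39 mm across and 12 mm deep in a square of 70 mm pitch (at x, y = +-35 mm in its frame, sides parallel to its axes); two guide pins 16 mm across rise 18 mm above its top at (+62,+62) and (-62,-62) mm. A flat steel clamping strap low on its sides is only decoration. Origin: centre of its underside
- pail: small open steel pail, loose, 350 g empty: 100 mm across at the bottom, 120 mm at the rim, 90 mm high, wall 3 mm, bottom 4 mm thick. Origin: centre of its underside, z up. The bail's pivots lie on its y axis at +-67 mm, 80 mm above the underside; the folded-down bail sticks out over its +x side
- bail (a joint): angle of the pail's wire bail: 0 = folded down (sticking out to the pail's +x, 10 degrees below level), 1.57 = 80 degrees raised, 1.745 = exactly upright, stop at 1.9. The pivots are stiff enough (0.03 N m) that the bail stays where it is left. Wire 5 mm thick; each arm 67 mm from the middle plane at the pivots; the straight crossbar is 92 mm long, parallel to the pail's y, 95 mm from the pivot axis; there is a 35 mm clear gap between pail rim and folded crossbar
- bail_grip (a point): middle of the bail's crossbar, on the axis of its round black grip sleeve, 10 mm across and 36 mm long; y runs along the crossbar. In the pail's frame it lies at x = 95 sin(a), z = 80 + 95 cos(a) mm, with a = 1.745 - the bail angle. The sleeve can turn between the fingers as the bail swings
- stand: fixed drip stand: two steel rod hooks (8 mm rod) at y = +-30 mm, arms running from posts at x = +105 mm (247 mm high) towards -x, dipping to a V over the origin; upturned tips at x = -22 mm, 232 mm high. Base plate 6 mm thick, x -60 to +130, y +-75 mm. A bail goes on from the -x side, over the tips; from the sides its arms strike them. Origin: on the bench under the V
- hook_seat (a point): midway between the two hooks at their low point, 215 mm above the bench: where the axis of the bail's crossbar comes to lie when the pail hangs there, crossbar along the stand's y, the black sleeve between the hooks, one hook under the bare wire on each side of it (the pail's underside then hangs about 40 mm above the bench)
- cartridge: bystander: black filter cartridge, 100 mm across, 110 mm tall; origin at the centre of its underside
- spanner: bystander: steel spanner 150 mm long, lying flat along its x
- flange: bystander: aluminium flange plate 96 mm across with a boss, 22 mm tall; origin at the centre of its underside
Not all that is in view belongs to the job. Leave any blue or turquoise look-alike of the part that bears cap0_center alone.

How it is judged (in metres and radians):
On the way, in this order (a step that is already met when the one before it is completed fails the run):
1. every cap is in the pail, which stands on the bench with its bail still down (x of cap0_center in the frame of pail between -0.058 and 0.058 m and y of cap0_center in the frame of pail between -0.058 and 0.058 m and z of cap0_center in the frame of pail between 0 and 0.085 m and x of cap1_center in the frame of pail between -0.058 and 0.058 m and y of cap1_center in the frame of pail between -0.058 and 0.058 m and z of cap1_center in the frame of pail between 0 and 0.085 m and x of cap2_center in the frame of pail between -0.058 and 0.058 m and y of cap2_center in the frame of pail between -0.058 and 0.058 m and z of cap2_center in the frame of pail between 0 and 0.085 m and x of cap3_center in the frame of pail between -0.058 and 0.058 m and y of cap3_center in the frame of pail between -0.058 and 0.058 m and z of cap3_center in the frame of pail between 0 and 0.085 m and height (world z) of pail below 0.01 m and angle between pail's own z axis and vertical below 0.15 rad and value of joint bail below 1 rad), for 0.3 s.
2. the bail is upright (within 14 degrees) while the pail still stands on the bench (value of joint bail above 1.5 rad and height (world z) of pail below 0.01 m and angle between pail's own z axis and vertical below 0.15 rad), for 0.2 s.
3. the pail is lifted clear of the bench by the fingers at its upright bail (height (world z) of pail above 0.015 m and value of joint bail above 1.2 rad and contact force between the fingers and pail above 1 N and distance between the grasp point and bail_grip below 0.06 m), for 0.2 s.
At the end, for the whole second after the job is handed in: The pail hangs from the stand by its bail: the middle of the crossbar within 15 mm of the hook seat, the crossbar within 0.15 rad of the line across both hooks, the pail off the bench, leaning less than 20 degrees and at rest, with every cap inside it (x of cap0_center in the frame of pail between -0.058 and 0.058 m and y of cap0_center in the frame of pail between -0.058 and 0.058 m and z of cap0_center in the frame of pail between 0 and 0.085 m and x of cap1_center in the frame of pail between -0.058 and 0.058 m and y of cap1_center in the frame of pail between -0.058 and 0.058 m and z of cap1_center in the frame of pail between 0 and 0.085 m and x of cap2_center in the frame of pail between -0.058 and 0.058 m and y of cap2_center in the frame of pail between -0.058 and 0.058 m and z of cap2_center in the frame of pail between 0 and 0.085 m and x of cap3_center in the frame of pail between -0.058 and 0.058 m and y of cap3_center in the frame of pail between -0.058 and 0.058 m and z of cap3_center in the frame of pail between 0 and 0.085 m and distance between bail_grip and hook_seat below 0.015 m and angle between the y axis of bail_grip and the y axis of stand, either way round below 0.15 rad and contact force between pail and stand above 1 N and height (world z) of pail above 0.015 m and angle between pail's own z axis and vertical below 0.35 rad and linear speed of pail below 0.04 m/s); the robot touches nothing.
It fails at once if the cartridge is shifted more than 30 mm (distance of cartridge from where it was at the start of the episode above 0.03 m).
It fails at once if the spanner is shifted more than 30 mm (distance of spanner from where it was at the start of the episode above 0.03 m).
It fails at once if the flange is shifted more than 30 mm (distance of flange from where it was at the start of the episode above 0.03 m).
It fails at once if the pail is tipped over (more than 45 degrees) (angle between pail's own z axis and vertical above 0.79 rad).
Of cap0, cap1, cap2, cap3 only 2 to 4 are there at a start; the rules pass over those that are not, and their reading is None.
At some moment in a run one of pail may be knocked a few centimetres aside while the robot is not near it.
It also fails if it takes over 210 s, if anything falls off the work surface, if the arm or the gripper's body presses on something with over 40 N, if the wrist force passes 120 N, or if a joint passes its speed limit or range.

## Working session

There is one attempt and no reset: what is moved stays moved. The work goes in short steps, each a Python script; the robot and the scene stay as the last script left them, time stands still between calls to the robot, and variables do not carry over. Pictures are saved under pics/ and viewed, and the job is handed in when it is done.

```bash
ls; mkdir -p pics; python3 - <<'E'
from cell import robot, grip, kin, viewer
import cv2
print(robot.observe())
for n in ["scene","top","wrist"]:
    im=viewer.read_camera(n); cv2.imwrite(f"pics/a_{n}.png",im[:,:,::-1]); i=viewer.camera_info(n); print(n,i)
E
```

```text
pics
{'t': 0.0, 'joints': array([-1.38798475,  0.46842032, -0.01158443,  1.60358352,  0.00598551,
        1.07139281, -0.05631063]), 'joint_velocities': array([ 0.00028342, -0.00147779, -0.00024031, -0.00064276, -0.0008119 ,
       -0.00097001, -0.00143597]), 'joint_torque': array([ 7.98124656e-04, -5.20558870e+01, -1.24166632e-02, -2.43752736e+01,
       -5.67646336e-02,  1.70932710e-02,  1.54563086e-04]), 'tcp_pos': array([145.48141389, 632.92934719, 213.62894062]), 'tcp_rot': array([ 0.17597209,  1.56359013, -0.17875371]), 'contact_force': array([-0.00400043, -0.06820669,  0.07627101]), 'wrist_torque': array([-0.00530596, -0.07148221, -0.02058315]), 'grip_width': 0.9981347560277123}
scene {'camera_matrix': array([[404.68163641,   0.        , 324.08603727],
       [  0.        , 404.68163641, 201.52759914],
       [  0.        ,   0.        ,   1.        ]]), 'R': array([[-0.80504951,  0.59286413, -0.02018458],
       [ 0.39951698,  0.51672339, -0.75722065],
       [-0.43849912, -0.6176642 , -0.6528472 ]]), 't': array([ 450.25618854, -138.22200915, 1410.47184227])}
top {'camera_matrix': array([[475.09322389,   0.        , 310.63603478],
       [  0.        , 475.09322389, 196.95267564],
       [  0.        ,   0.        ,   1.        ]]), 'R': array([[ 0.01959686, -0.999786  , -0.00662721],
       [-0.98776537, -0.01833469, -0.15486581],
       [ 0.15471116,  0.00958102, -0.98791329]]), 't': array([  36.12499251,  588.62249919, 1309.83286636])}
wrist {'camera_matrix': array([[309.70691629,   0.        , 322.25849583],
       [  0.        , 309.70691629, 202.53808707],
       [  0.        ,   0.        ,   1.        ]]), 'R': array([[ 2.25219503e-01,  9.74308034e-01,  1.75160591e-04],
       [ 9.41922221e-01, -2.17779210e-01,  2.55645740e-01],
       [ 2.49115845e-01, -5.74114189e-02, -9.66770513e-01]]), 't': array([-648.87073984,  -26.98247404,  389.36099005])}
```

View pics/a_scene.png

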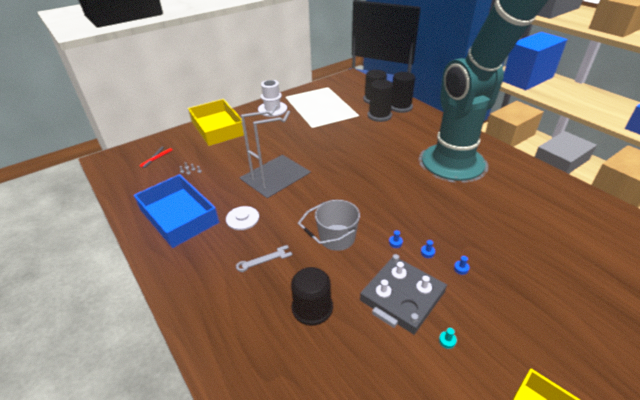

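View pics/a_top.png

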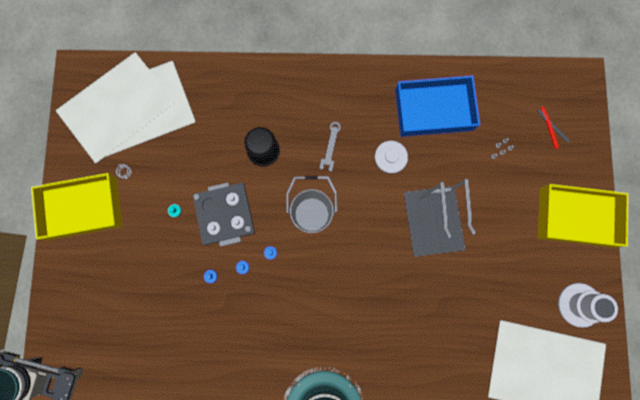

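View pics/a_wrist.png

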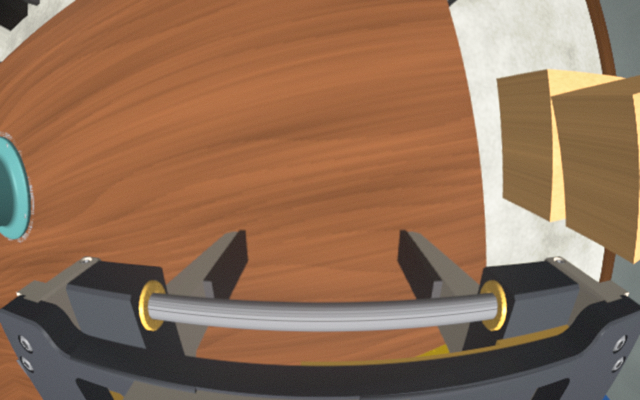

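```bash
cat > h.py <<'E'
from cell import robot, grip, kin, viewer
import numpy as np, cv2
from scipy.spatial.transform import Rotation as Rn
def pin(name,cam,info=None):
    i=info or viewer.camera_info(cam)
    return [(round(d['confidence'],2),np.round(i['R'].T@(np.array(d['at'])-i['t']),1)) for d in viewer.pinpoint(name,cam)]
def proj(P,i):
    c=i['R']@np.array(P,float)+i['t']; u=i['camera_matrix']@c; return u[:2]/u[2]
def snap(n,f):
    im=viewer.read_camera(n); cv2.imwrite(f"pics/{f}.png",im[:,:,::-1]); return im
def ray(px,i,z):
    d=i['R'].T@np.linalg.inv(i['camera_matrix'])@np.array([px[0],px[1],1.]); o=-i['R'].T@i['t']
    return o+d*(z-o[2])/d[2]
E
python3 - <<'E'
from h import *
for n in ["cap0_center","die","pail","bail_grip","stand","hook_seat","cartridge","spanner","flange"]:
    for c in ["scene","top"]: print(n,c,pin(n,c))
E
```

```text
cap0_center scene [(0.67, array([392. , 239.9,  24.1])), (0.55, array([359.8, 326.5,  22.7])), (0.52, array([546.7, 446.2,  19.8])), (0.48, array([516.1, 256.3,  41.1])), (0.43, array([431. , 157.8,  28.9]))]
cap0_center top [(0.68, array([386.7, 239.9,  21.7])), (0.57, array([361.6, 328. ,  24.2])), (0.49, array([547.1, 443.1,  25.7])), (0.48, array([514.5, 252.9,  38.3])), (0.41, array([430.6, 162.6,  20.5]))]
die scene [(0.87, array([542.1, 297.6,  -1.7])), (0.19, array([ 723.6, -191. ,   -3.5]))]
die top [(0.77, array([5.357e+02, 2.993e+02, 4.000e-01]))]
pail scene [(0.85, array([545.9,  37.8,  -1.8]))]
pail top [(0.72, array([7.376e+02, 1.966e+02, 6.000e-01]))]
bail_grip scene [(0.6, array([640.4,  44.5,  76.7]))]
bail_grip top [(0.61, array([640.1,  47.6,  78.9]))]
stand scene [(0.63, array([ 4.992e+02, -3.200e+02, -4.000e-01]))]
stand top [(0.83, array([ 497.8, -319.9,   -3.1]))]
hook_seat scene [(0.88, array([ 499.5, -319.6,  212.1])), (0.26, array([642.8,  44.5,  80.3]))]
hook_seat top [(0.72, array([ 497.8, -320.7,  217.7]))]
cartridge scene [(0.95, array([733.4, 188.1,  -4.1])), (0.58, array([583.4, 270.3,  40.6])), (0.58, array([ 497.1, -319.1,  216.6]))]
cartridge top [(0.76, array([738.6, 194.6,   3.5])), (0.61, array([ 499.4, -320.5,  212.8])), (0.39, array([ 7.187e+02, -1.909e+02,  7.000e-01]))]
spanner scene [(0.94, array([ 7.526e+02, -1.480e+01, -6.000e-01])), (0.6, array([ 7.216e+02, -1.940e+02, -2.000e-01]))]
spanner top [(0.71, array([ 7.491e+02, -1.100e+01, -2.000e-01])), (0.49, array([ 496.5, -318.4,  216.4]))]
flange scene []
flange top [(0.73, array([ 7.199e+02, -1.906e+02, -2.000e-01]))]
```

```bash
python3 - <<'E'
import cv2,numpy as np
t=cv2.imread("pics/a_top.png"); s=cv2.imread("pics/a_scene.png")
a=cv2.resize(t[165:260,150:290],None,fx=5,fy=5,interpolation=cv2.INTER_CUBIC)
b=cv2.resize(s[245:335,350:460],None,fx=6,fy=6,interpolation=cv2.INTER_CUBIC)
cv2.imwrite("pics/b_top.png",a);cv2.imwrite("pics/b_sc.png",b)
cv2.imwrite("pics/b_st.png",cv2.resize(t[165:265,390:490],None,fx=6,fy=6,interpolation=cv2.INTER_CUBIC))
cv2.imwrite("pics/b_pail.png",cv2.resize(t[165:245,270:350],None,fx=7,fy=7,interpolation=cv2.INTER_CUBIC))
E
```

```text
(no output)
```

View pics/b_top.png

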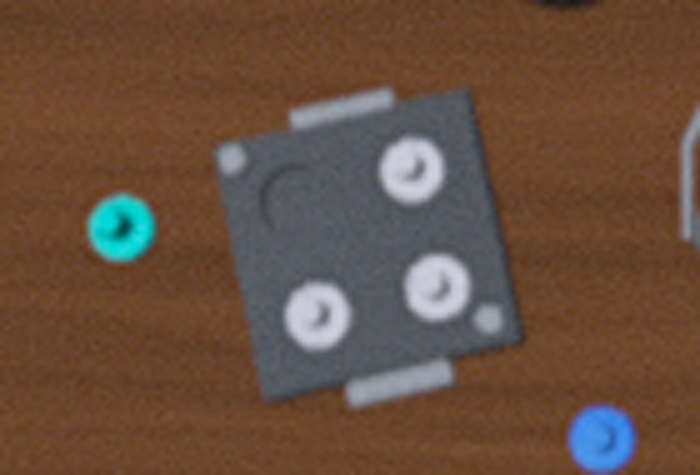

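View pics/b_sc.png

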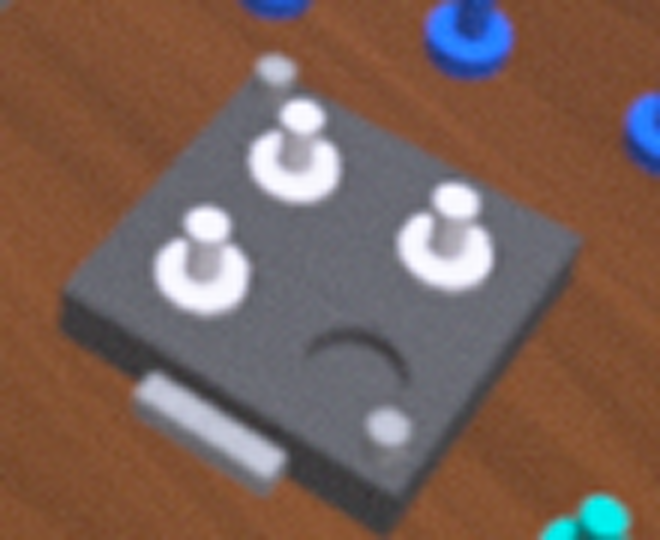

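View pics/b_st.png

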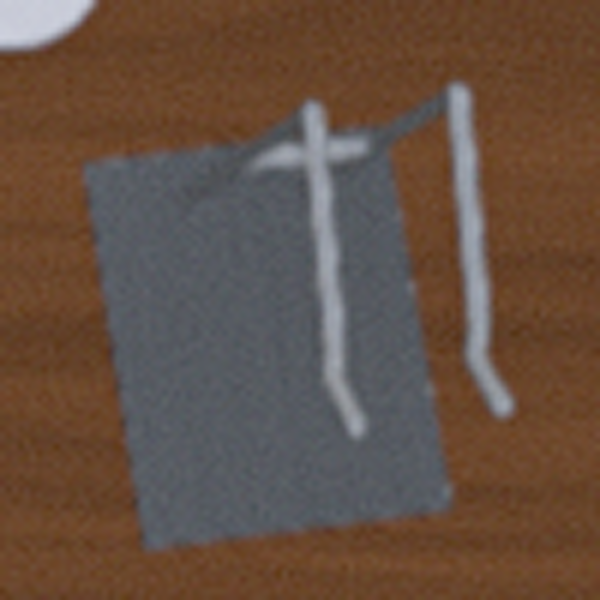

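View pics/b_pail.png

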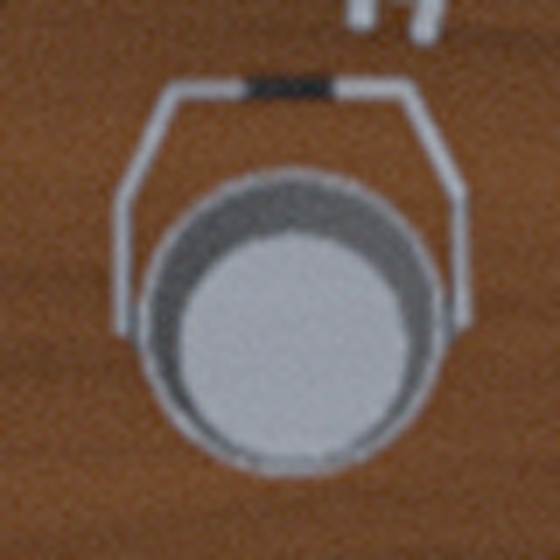

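```bash
python3 - <<'E'
from h import *
i=viewer.camera_info("top"); s=viewer.camera_info("scene")
f=lambda p,k,o:((np.array(p)+.5)/k-.5+np.array(o))
for p in [(412,170),(437,287),(318,316)]: print('cap top',ray(f(p,5,(150,165)),i,32).round(1))
for p in [(302,117),(208,225),(456,202)]: print('cap sc',ray(f(p,6,(350,245)),s,62).round(1))
for p in [(231,159),(489,318)]: print('pins',ray(f(p,5,(150,165)),i,48).round(1))
pl=[ray(f(p,6,(390,165)),i,6) for p in [(87,161),(388,141),(450,508),(147,550)]]; print(np.round(pl,1))
for p in [(313,104),(458,88)]: print('post',ray(f(p,6,(390,165)),i,247).round(1))
for p in [(358,432),(503,408)]: print('tip',ray(f(p,6,(390,165)),i,232).round(1))
for p,z in [((175,90),63.5),((407,90),63.5),((290,87),63.5),((122,325),80),((462,322),80)]: print('bail',ray(f(p,7,(270,165)),i,z).round(1))
print('rim L,R,T,B',[ray(f(p,7,(270,165)),i,90).round(1) for p in [(140,322),(447,322),(293,170),(293,476)]])
print('floor',[ray(f(p,7,(270,165)),i,4).round(1) for p in [(178,345),(408,345),(293,232),(293,462)]])
for k in range(3): print(pin("pail","scene"),pin("bail_grip","scene"),pin("pail","top"), pin("hook_seat","scene"))
E
```

```text
cap top [581.  274.2  32. ]
cap top [513.5 256.8  32. ]
cap top [495.6 324.2  32. ]
cap sc [515.7 254.7  62. ]
cap sc [583.2 271.9  62. ]
cap sc [498.5 322.4  62. ]
pins [583.  375.1  48. ]
pins [494.9 224.1  48. ]
[[ 615.7 -226.7    6. ]
 [ 628.3 -374.1    6. ]
 [ 449.7 -399.     6. ]
 [ 426.9 -253.4    6. ]]
post [ 599.3 -272.8  247. ]
post [ 607.  -331.7  247. ]
tip [ 467.8 -291.9  232. ]
tip [ 478.6 -350.6  232. ]
bail [640.3  93.8  63.5]
bail [ 6.42e+02 -1.00e-01  6.35e+01]
bail [642.3  47.3  63.5]
bail [541.9 111.7  80. ]
bail [545.6 -22.7  80. ]
rim L,R,T,B [array([542. , 104.1,  90. ]), array([544.2, -16.4,  90. ]), array([603.6,  45.2,  90. ]), array([482.6,  42.8,  90. ])]
floor [array([543.5,  92.5,   4. ]), array([545.3,  -3.6,   4. ]), array([592.2,  45.4,   4. ]), array([495.4,  43.5,   4. ])]
[(0.85, array([545.9,  37.8,  -1.8]))] [(0.6, array([640.4,  44.5,  76.7]))] [(0.72, array([7.376e+02, 1.966e+02, 6.000e-01]))] [(0.88, array([ 499.5, -319.6,  212.1])), (0.26, array([642.8,  44.5,  80.3]))]
[(0.85, array([545.9,  37.8,  -1.8]))] [(0.6, array([640.4,  44.5,  76.7]))] [(0.72, array([7.376e+02, 1.966e+02, 6.000e-01]))] [(0.88, array([ 499.5, -319.6,  212.1])), (0.26, array([642.8,  44.5,  80.3]))]
[(0.85, array([545.9,  37.8,  -1.8]))] [(0.6, array([640.4,  44.5,  76.7]))] [(0.72, array([7.376e+02, 1.966e+02, 6.000e-01]))] [(0.88, array([ 499.5, -319.6,  212.1])), (0.26, array([642.8,  44.5,  80.3]))]
```

```bash
cat >> h.py <<'E'
def down(phi):  # jaw yaw in deg
    c,s=np.cos(np.radians(phi)),np.sin(np.radians(phi))
    return Rn.from_matrix(np.array([[0,c,s],[0,s,-c],[-1,0,0.]])).as_rotvec()
def best(p,phis):
    q0=robot.observe()['joints']; out=[]
    for ph in phis:
        q=kin.ik(list(p),down(ph))
        if q is not None: out.append((np.abs(np.array(q)-q0).max(),abs(q[6]),ph,q))
    return sorted(out,key=lambda o:max(o[0],0.7*o[1]))
def st(tag=''):
    o=robot.observe(); print(tag,round(o['t'],2),o['tcp_pos'].round(1),'F',o['contact_force'].round(1),'g',round(o['grip_width']*92,1))
E
python3 - <<'E'
from h import *
# die yaw ~14.4 -> jaw along die axes or anti-diagonal
for p,n in [((582,273,150),'A'),((514.6,255.8,150),'B'),((497,323.3,150),'C'),((543,44,150),'pail'),((638,46,150),'bail'),((410,-331,230),'st')]:
    for b in best(p,range(-180,180,30)): print(n,b[2],b[3].round(2) if hasattr(b[3],'round') else np.round(b[3],2))
E
```

```text
A 0 [-0.83  0.55  0.47  1.7  -0.3   0.96 -0.25]
A 30 [-0.75  0.54  0.36  1.7  -0.22  0.95  0.22]
A -30 [-0.89  0.57  0.56  1.71 -0.35  0.97 -0.73]
A 60 [-0.67  0.53  0.25  1.69 -0.15  0.94  0.68]
A -60 [-0.91  0.57  0.59  1.71 -0.37  0.98 -1.23]
A 90 [-0.61  0.52  0.16  1.69 -0.1   0.94  1.16]
A -90 [-0.97  0.59  0.68  1.71 -0.43  0.99 -1.71]
A 120 [-0.52  0.52  0.04  1.68 -0.02  0.94  1.62]
A -120 [-1.29  0.95  1.34  1.73 -0.97  1.29 -1.82]
A 150 [-0.44  0.52 -0.07  1.67  0.04  0.95  2.09]
A -150 [-1.29  0.95  1.34  1.73 -0.97  1.29 -2.34]
A -180 [-0.36  0.53 -0.18  1.67  0.11  0.95  2.56]
B 0 [-0.89  0.44  0.48  1.87 -0.26  0.89 -0.29]
B 30 [-0.81  0.43  0.37  1.87 -0.2   0.88  0.18]
B 60 [-0.73  0.42  0.27  1.86 -0.14  0.88  0.65]
B -30 [-0.93  0.45  0.53  1.88 -0.28  0.89 -0.79]
B 90 [-0.65  0.42  0.17  1.86 -0.09  0.88  1.13]
B -60 [-0.97  0.46  0.59  1.88 -0.32  0.9  -1.28]
B 120 [-0.56  0.42  0.05  1.85 -0.03  0.88  1.6 ]
B -90 [-1.05  0.48  0.69  1.88 -0.38  0.91 -1.75]
B -120 [-1.41  0.84  1.35  1.9  -0.9   1.19 -1.82]
B 150 [-0.48  0.42 -0.05  1.85  0.03  0.88  2.07]
B -150
[... 1871 characters left out ...]
  0.99 -1.33  1.63  0.99  1.34  2.31]
bail 150 [-0.22  0.52  0.14  1.69 -0.08  0.94  2.56]
st -90 [-0.28  0.39  1.13  1.94 -0.41  1.07 -0.54]
st -30 [-0.28  0.39  1.13  1.94 -0.41  1.07  0.51]
st -120 [-0.28  0.39  1.13  1.94 -0.41  1.07 -1.06]
st 0 [-0.28  0.39  1.13  1.94 -0.41  1.07  1.03]
st -60 [-0.28  0.39  1.13  1.94 -0.41  1.07 -0.02]
st -150 [-0.39  0.55  1.37  1.94 -0.59  1.15 -1.4 ]
st 30 [ 0.06  0.27  0.66  1.92 -0.19  1.02  1.33]
st -180 [-0.39  0.55  1.37  1.94 -0.59  1.15 -1.93]
st 60 [-0.38  0.54  1.35  1.94 -0.58  1.15  2.25]
st 150 [-0.39  0.55  1.37  1.94 -0.59  1.15 -2.45]
st 90 [-0.12  0.31  0.89  1.93 -0.28  1.03  2.47]
st 120 [ 1.17  0.33 -0.67  1.85  0.23  1.04  2.5 ]
```

```bash
cat >> h.py <<'E'
def pick(xy,phi):
    grip(0.40)
    robot.movep([*xy,130],down(phi)); robot.servo_line([*xy,75],feed=120)
    robot.servo_line([*xy,37],feed=50); st('at')
    grip(0.0,25); st('gripped')
    robot.servo_line([*xy,130],feed=100); st('up')
E
python3 - <<'E'
from h import *
pick((582,273),14.4)
snap("wrist","c_w"); snap("scene","c_s"); print(pin("pail","top"),pin("bail_grip","top"),pin("pail","scene"),pin("bail_grip","scene")); snap("top","c_t")
E
```

```text
at 6.14 [582.3 273.   37.2] F [ 0.5 -0.   0.7] g 36.9
gripped 6.6 [582.2 273.1  37.2] F [0.4 0.5 1.9] g 14.7
up 7.68 [581.4 272.8 129.2] F [-0.5  0.5 -1. ] g 14.7
[(0.72, array([7.376e+02, 1.966e+02, 6.000e-01]))] [(0.61, array([640.1,  47.6,  78.9]))] [(0.63, array([546.4,  40.3,  -4.8]))] [(0.65, array([642.6,  44.9,  79.8]))]
```

View pics/c_s.png

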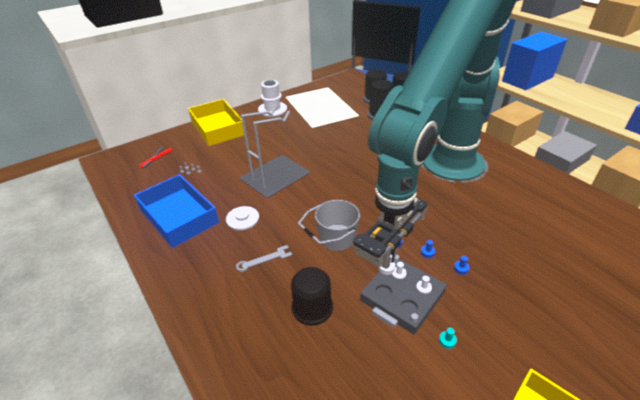

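View pics/c_w.png

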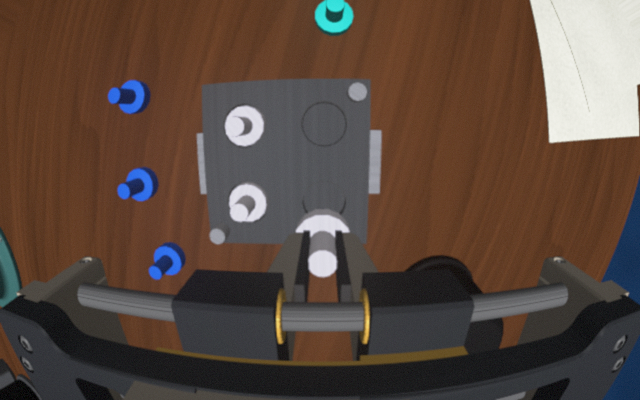

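View pics/c_t.png

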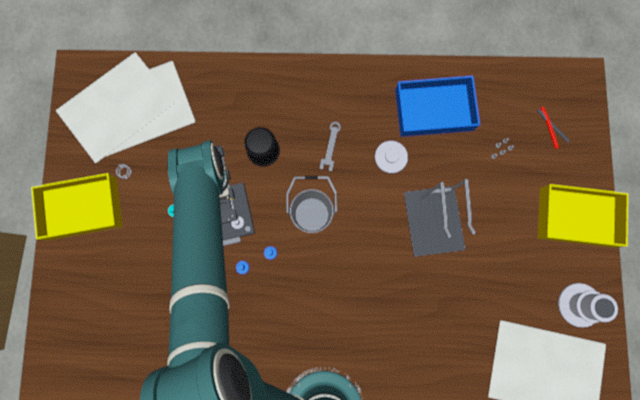

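```bash
cat >> h.py <<'E'
def place(c,th,phi,r=25):
    p=np.array(c)+r*np.array([np.cos(np.radians(th)),np.sin(np.radians(th))])
    z=robot.observe()['tcp_pos']
    robot.servo_line([z[0],z[1],165],feed=150)
    robot.movep([*p,165],down(phi)); robot.servo_line([*p,110],feed=120)
    robot.servo_line([*p,32],feed=70); st('place')
    grip(0.28); robot.hold(0.2); st('rel')
    robot.servo_line([*p,150],feed=120)
E
python3 - <<'E'
from h import *
place((543.5,44),90,0)
snap("wrist","d_w"); print(pin("pail","wrist"))
pick((514.6,255.8),14.4)
snap("scene","d_s");print(pin("pail","scene"),pin("bail_grip","scene"));snap("wrist","d_w2");snap("top","d_t");print(pin("pail","top"),pin("bail_grip","top"))
E
```

```text
place 11.13 [543.9  69.1  32.4] F [-0.9  0.5 -1.3] g 14.5
rel 11.7 [543.5  69.   32.1] F [ 0.1  0.3 -0.3] g 25.8
[(0.74, array([539.7,  43.8,   3.5]))]
at 15.6 [514.8 255.8  37.1] F [ 0.1 -0.6 -0.2] g 37.0
gripped 16.06 [514.8 255.9  37.2] F [-0.4  0.8  1.3] g 14.9
up 17.14 [514.1 255.6 129.3] F [ 0.2 -0.2 -0.3] g 14.5
[(0.97, array([545.8,  37.5,  -1.2]))] [(0.76, array([643. ,  42.1,  77. ]))]
[(0.57, array([543.4,  46.8,  -1.9]))] [(0.78, array([639.8,  48.5,  81.8]))]
```

View pics/d_w.png

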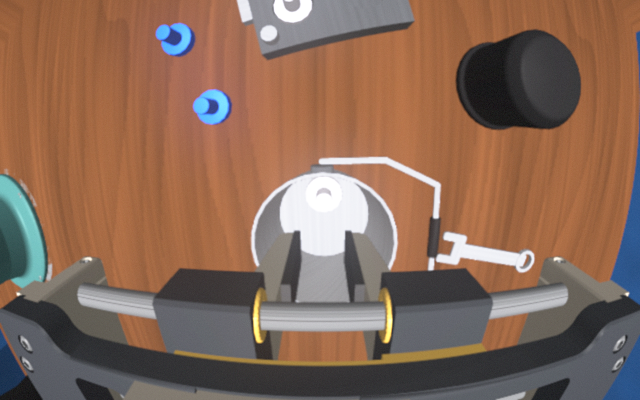

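View pics/d_w2.png

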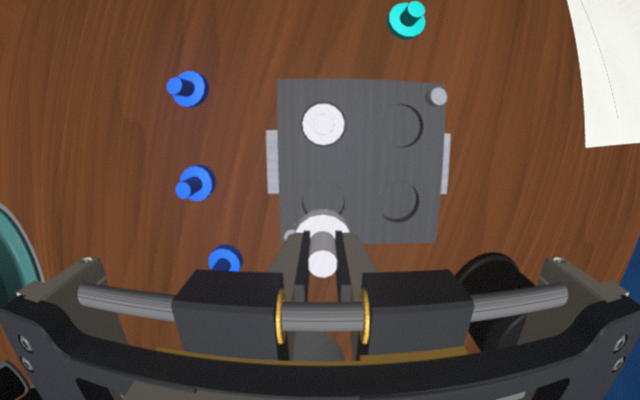

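View pics/d_t.png

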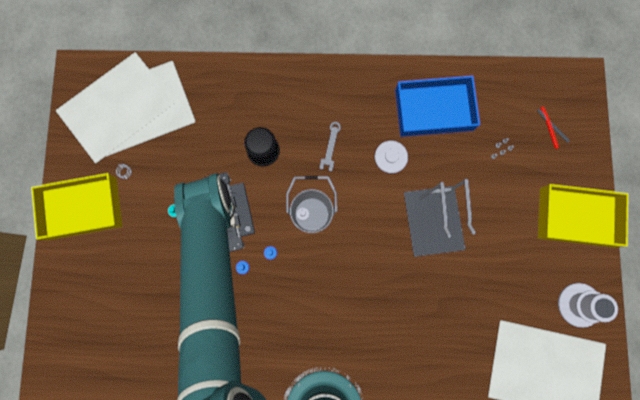

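The first cap stands in the pail, wrist (322,192). The second is in the fingers, and the pail hasn't moved, top (312,211).

```bash
python3 - <<'E'
from h import *
place((543.5,44),210,-60)
snap("wrist","e_w"); print(pin("pail","wrist"))
pick((497,323.3),14.4)
snap("scene","e_s");print(pin("pail","scene"),pin("bail_grip","scene"));snap("top","e_t");print(pin("pail","top"),pin("bail_grip","top"))
E
```

```text
place 20.65 [522.2  31.5  32.4] F [ 0.4  0.9 -0.5] g 14.3
rel 21.22 [521.9  31.5  32. ] F [-0.7 -0.3  0. ] g 25.5
[(0.84, array([5.408e+02, 4.400e+01, 4.000e-01])), (0.2, array([543.4,  69.4,  23.4]))]
at 25.46 [497.2 323.3  37.1] F [ 0.1 -0.3 -0.2] g 36.7
gripped 25.92 [497.1 323.4  37.2] F [ 0.1 -0.1  0.9] g 14.5
up 27.0 [496.5 323.  129.3] F [-0.8  0.4 -1.4] g 14.7
[(0.97, array([545.4,  40.8,  -2.1]))] [(0.61, array([751.8, -12. ,  -3.2])), (0.45, array([641.6,  45.3,  81.4]))]
[(0.65, array([547.3,  47.2,  -2.9]))] [(0.77, array([639.8,  48. ,  76.7]))]
```

View pics/e_w.png

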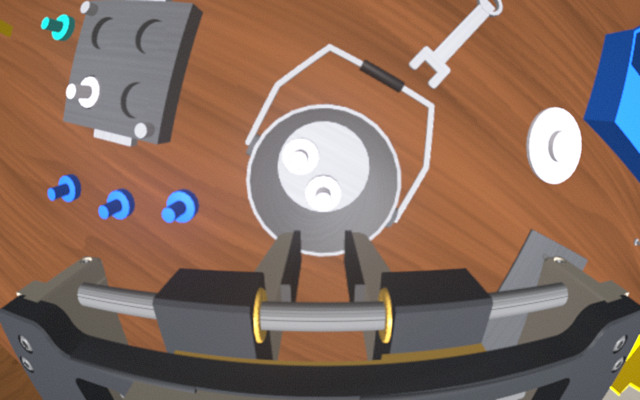

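View pics/e_t.png

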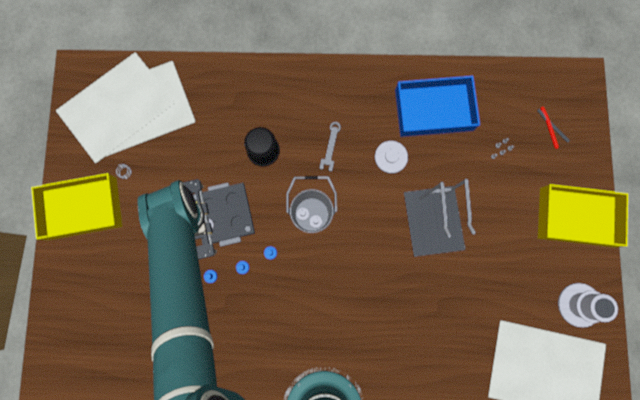

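```bash
python3 - <<'E'
from h import *
place((543.5,44),330,60)
robot.servo_line([500,44,330],feed=200,rotation=down(0))
robot.hold(0.3)
snap("wrist","f_w");print(pin("pail","wrist"),pin("bail_grip","wrist")); snap("scene","f_s");print(pin("pail","scene"),pin("bail_grip","scene"));im=snap("top","f_t");print(pin("pail","top"),pin("bail_grip","top")); st()
cv2.imwrite("pics/f_tc.png",cv2.resize(im[160:250,265:355,::-1],None,fx=6,fy=6,interpolation=cv2.INTER_CUBIC))
E
```

```text
place 30.72 [565.6  31.5  32.5] F [-0.3  0.1 -1. ] g 14.5
rel 31.28 [565.2  31.5  32. ] F [0.1 0.1 0.5] g 25.7
[(0.7, array([542.2,  43.1,   3. ]))] [(0.97, array([635.8,  49.8,  77.5]))]
[(0.66, array([ 498.6, -320. ,  214.1])), (0.62, array([546.6,  38.9,  -1.5]))] [(0.46, array([639.7,  41.7,  79.2])), (0.41, array([ 726.5, -195.8,   -0.9]))]
[] [(0.7, array([ 495.4, -319.3,   -3.7])), (0.67, array([750.2, -11.5,  -1.3]))]
 34.37 [500.  44. 330.] F [ 1.1 -0.4 -0.7] g 25.5
```

View pics/f_w.png

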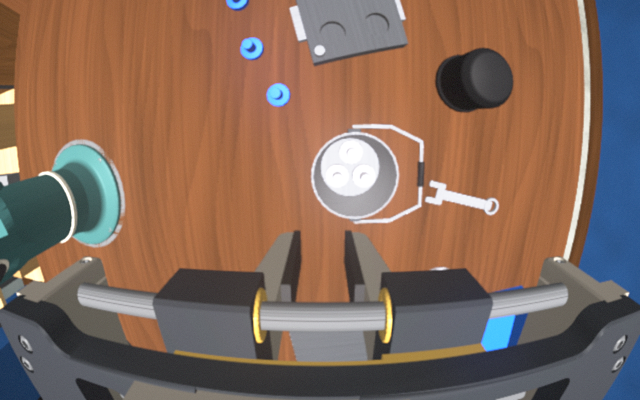

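View pics/f_t.png

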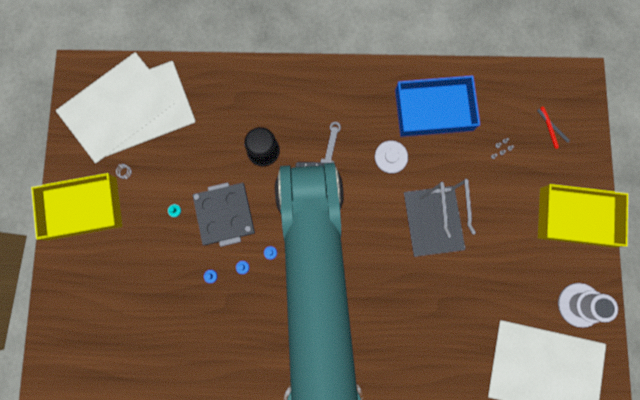

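```bash
python3 - <<'E'
from h import *
im=cv2.imread("pics/a_scene.png")
cv2.imwrite("pics/g_s.png",cv2.resize(im[195:255,290:370],None,fx=8,fy=8,interpolation=cv2.INTER_CUBIC))
i=viewer.camera_info("top")
p=(np.array([290,87])+.5)/7-.5+np.array([270,165])
for z in (63.5,70,80): print(ray(p,i,z))
im=cv2.imread("pics/f_w.png")
cv2.imwrite("pics/g_w.png",cv2.resize(im[110:240,300:440],None,fx=5,fy=5,interpolation=cv2.INTER_CUBIC))
E
```

```text
[642.34834588  47.27041451  63.5       ]
[641.0488303   47.20693151  70.        ]
[639.04957556  47.10926536  80.        ]
```

View pics/g_s.png

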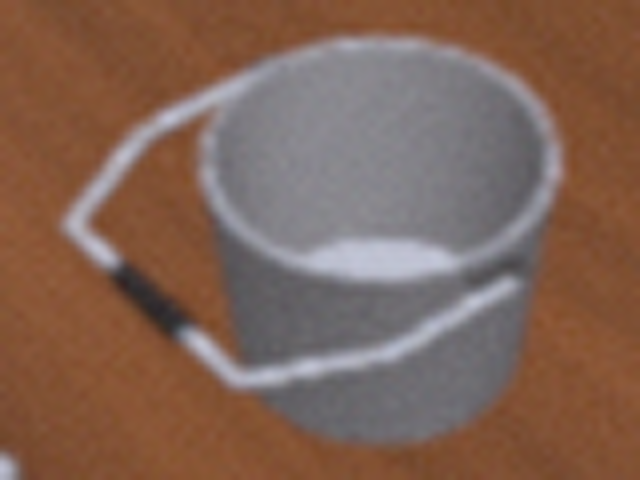

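View pics/g_w.png

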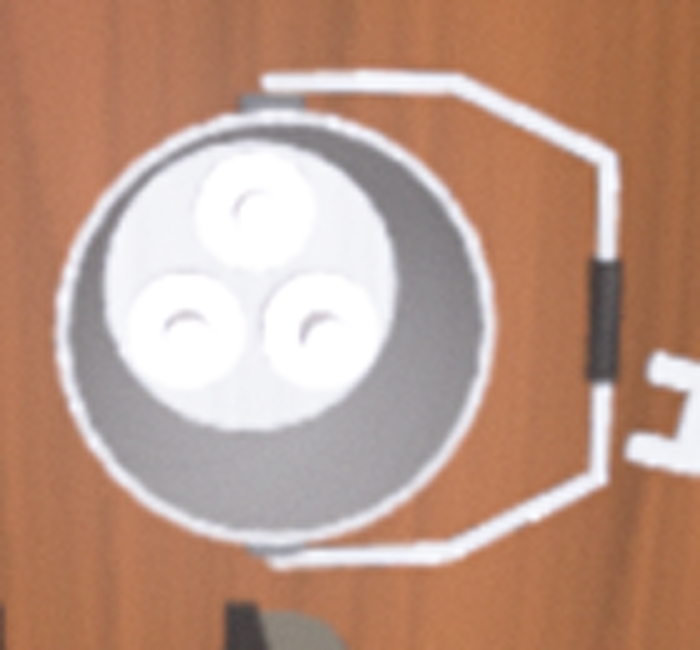

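Triangulate the sleeve from the top and scene views. Also use the wrist fisheye.

```bash
cat >> h.py <<'E'
def tri(L): # list of (o,d)
    A=np.zeros((3,3));b=np.zeros(3)
    for o,d in L:
        d=d/np.linalg.norm(d);M=np.eye(3)-np.outer(d,d);A+=M;b+=M@o
    return np.linalg.solve(A,b)
def rd(px,i,fish=False):
    K=i['camera_matrix']; x=(px[0]-K[0,2])/K[0,0]; y=(px[1]-K[1,2])/K[1,1]
    if fish:
        r=np.hypot(x,y); d=np.array([np.sin(r)*x/r,np.sin(r)*y/r,np.cos(r)])
    else: d=np.array([x,y,1])
    return -i['R'].T@i['t'], i['R'].T@d
def cp(p,k,o): return (np.array(p)+.5)/k-.5+np.array(o)
E
python3 - <<'E'
from h import *
t=viewer.camera_info("top");s=viewer.camera_info("scene");w=viewer.camera_info("wrist")
rt=rd(cp((290,87),7,(270,165)),t); rs=rd(cp((151,300),8,(290,195)),s); rw=rd(cp((605,320),5,(300,110)),w,True)
print(tri([rt,rs]),tri([rt,rw]),tri([rs,rw]),tri([rt,rs,rw]))
# crossbar corners
for a,b,c in [((175,90),(240,380),(608,158)),((407,90),(72,224),(600,480))]:
    L=[rd(cp(a,7,(270,165)),t),rd(cp(b,8,(290,195)),s),rd(cp(c,5,(300,110)),w,True)]; print(tri(L[:2]),tri(L[:1]+L[2:]),tri(L))
E
```

```text
[639.80502651  46.16952168  81.84616801] [639.08217668  46.94274286  78.61302851] [639.37520265  45.72488971  80.5704348 ] [639.22253998  46.33984753  81.03236815]
[637.68008125  92.1583396   81.55344945] [636.95633437  93.04299921  80.01774899] [637.31676237  92.41012155  81.16905014]
[ 6.39676677e+02 -5.25686505e-01  8.03563269e+01] [638.4987336    0.69363974  83.62755588] [ 6.39847739e+02 -2.24380819e-01  8.05905462e+01]
```

```bash
python3 - <<'E'
from h import *
rot=down(1.5)
grip(0.23)
robot.movep([639.5,46.3,150],rot); robot.servo_line([639.5,46.3,110],feed=100); robot.servo_line([639.5,46.3,62],feed=50); st('at')
im=snap("wrist","h_w"); snap("scene","h_s")
grip(0.0,15); st('gripped'); robot.hold(.2); st()
snap("wrist","h_w2")
E
```

```text
at 37.22 [639.8  46.3  62.3] F [-0.5  0.4 -0.2] g 21.3
gripped 37.65 [639.2  46.3  62. ] F [-1.1 -0.6 -0.5] g 9.6
 37.85 [639.2  46.3  61.9] F [-0.7  0.2 -0.2] g 9.4
```

View pics/h_w2.png

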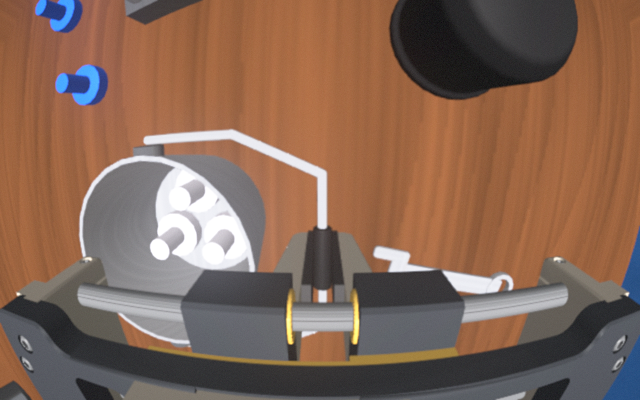

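View pics/h_s.png

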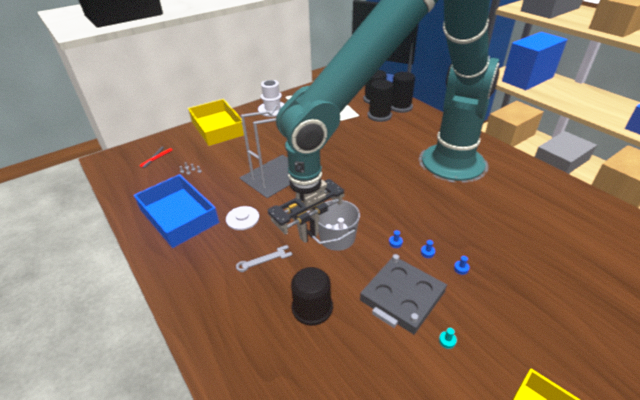

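```bash
python3 - <<'E'
from h import *
y=np.radians(1.5); c=np.array([544.,43.8])
for e in range(10,91,10):
    a=np.radians(e); r=95*np.cos(a); z=80+95*np.sin(a)-19+0.7
    robot.servo_line([c[0]+r*np.cos(y),c[1]+r*np.sin(y),z],feed=70); st(e)
    if np.abs(robot.observe()['contact_force']).max()>12: print('stop');break
robot.hold(0.3); st()
snap("wrist","i_w"); snap("scene","i_s")
E
```

```text
10 38.28 [638.4  46.1  79.2] F [ 1.7  0.3 -0.6] g 9.4
20 38.67 [634.5  46.   95.4] F [4.5 0.1 0.8] g 9.0
30 39.05 [627.1  46.1 110. ] F [4.1 0.7 1.4] g 9.4
40 39.43 [617.2  45.9 123.1] F [3.8 0.2 1.7] g 9.3
50 39.82 [605.2  45.5 134.6] F [ 3.8 -0.4  1.7] g 9.0
60 40.2 [591.7  45.2 144.1] F [4.  0.7 1.4] g 9.3
70 40.58 [576.3  44.8 150.8] F [ 2.6 -0.3  0. ] g 9.4
80 40.97 [559.7  44.3 154.8] F [ 2.1  0.2 -1.4] g 9.4
90 41.35 [543.2  43.9 156.4] F [ 0.3  1.  -1. ] g 9.6
 41.65 [544.1  43.8 156.6] F [ 1.1 -0.1 -2.2] g 9.4
```

View pics/i_w.png

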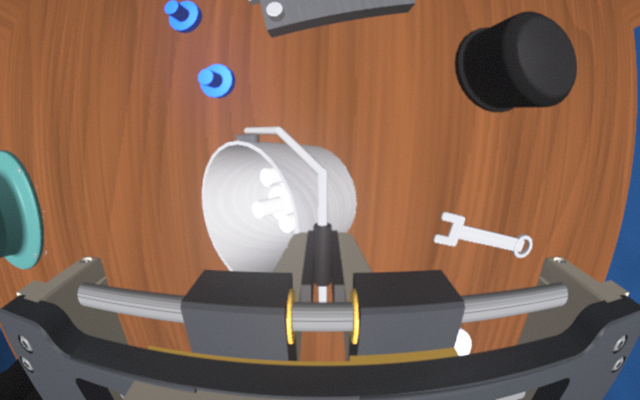

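View pics/i_s.png

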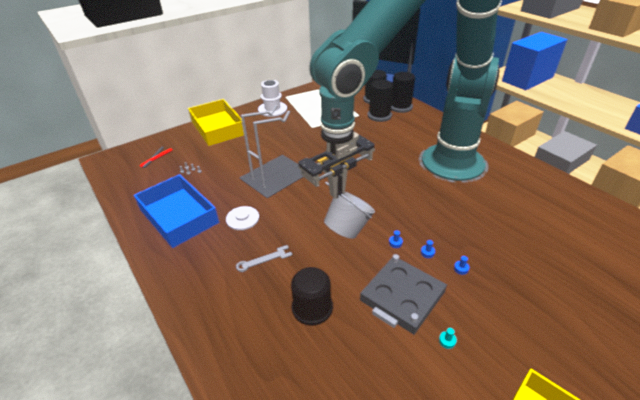

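The pail has tilted towards the robot because the sleeve dragged in the grip. I'm backing off along the arc before trying again with a lighter grip.

```bash
python3 - <<'E'
from h import *
y=np.radians(1.5); c=np.array([544.,43.8])
for e in (80,70,60,50):
    a=np.radians(e); r=95*np.cos(a); z=80+95*np.sin(a)-19+0.7
    robot.servo_line([c[0]+r*np.cos(y),c[1]+r*np.sin(y),z],feed=35); st(e)
    im=snap("scene",f"j_s{e}"); 
    cv2.imwrite(f"pics/j_c{e}.png",cv2.resize(im[160:260,270:400,::-1],None,fx=3,fy=3))
cv2.imwrite("pics/j_all.png",np.hstack([cv2.resize(cv2.imread(f"pics/j_c{e}.png"),None,fx=.66,fy=.66) for e in (80,60,50)]))
E
```

```text
80 42.38 [561.2  44.1 155.6] F [ 2.1 -0.5  2.2] g 9.3
70 43.05 [577.2  44.5 151.3] F [3.4 0.2 4.2] g 9.6
60 43.73 [591.9  44.9 144.1] F [ 4.3 -0.8  4.2] g 9.5
50 44.4 [605.5  45.3 134.6] F [ 5.3 -0.2  5.1] g 9.2
```

View pics/j_all.png

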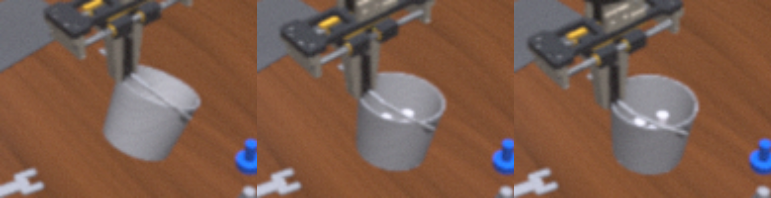

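```bash
python3 - <<'E'
from h import *
grip(0.11); st(); grip(0.16); robot.hold(0.3); st()
snap("wrist","k_w"); im=snap("scene","k_s")
print(pin("pail","scene"),pin("bail_grip","scene"))
cv2.imwrite(f"pics/k_c.png",cv2.resize(im[150:260,270:400,::-1],None,fx=5,fy=5))
E
```

```text
44.67 [605.2  45.4 134.5] F [5.2 0.7 5. ] g 9.8
 45.25 [605.1  45.4 134.5] F [ 3.5 -0.2  2.5] g 14.7
[(0.63, array([5.417e+02, 3.910e+01, 4.000e-01])), (0.39, array([609.3,  44.3, 147. ]))] [(0.52, array([611.5,  44.4, 145.8]))]
```

View pics/k_c.png

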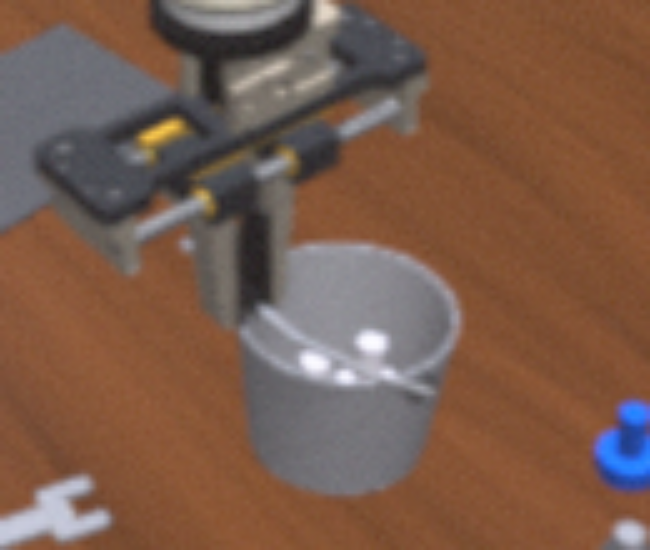

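View pics/k_w.png

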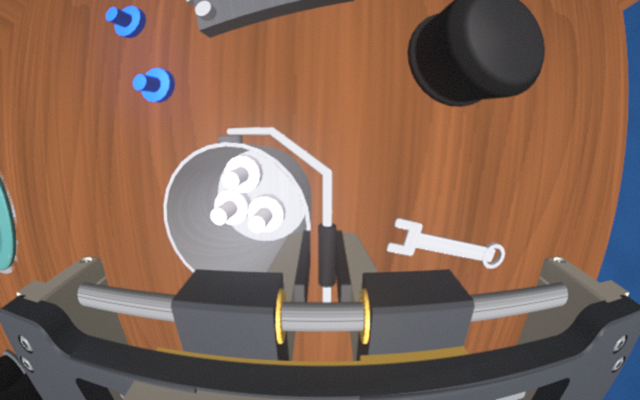

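```bash
python3 - <<'E'
from h import *
grip(0.3); st(); robot.servo_line([605,45.4,220],feed=80); robot.servo_line([480,44,330],feed=150); robot.hold(.3); st()
im=snap("wrist","l_w"); i=viewer.camera_info("wrist");print(pin("pail","wrist",i),pin("bail_grip","wrist",i))
im2=snap("scene","l_s"); print(pin("pail","scene"),pin("bail_grip","scene"))
cv2.imwrite("pics/l_wc.png",cv2.resize(im[90:240,290:450,::-1],None,fx=4,fy=4,interpolation=cv2.INTER_CUBIC))
cv2.imwrite("pics/l_sc.png",cv2.resize(im2[150:260,270:400,::-1],None,fx=5,fy=5,interpolation=cv2.INTER_CUBIC))
E
```

```text
45.84 [603.5  45.4 133.5] F [0.6 0.4 0.1] g 27.6
 48.62 [480.1  43.9 329.6] F [-0.8  0.8  0.5] g 27.6
[(0.71, array([541.3,  43. ,   3.4]))] [(0.9, array([608.1,  45.2, 148.2]))]
[(0.69, array([545.5,  37.4,  -0.8]))] [(0.62, array([611.5,  41.8, 146.6]))]
```

View pics/l_wc.png

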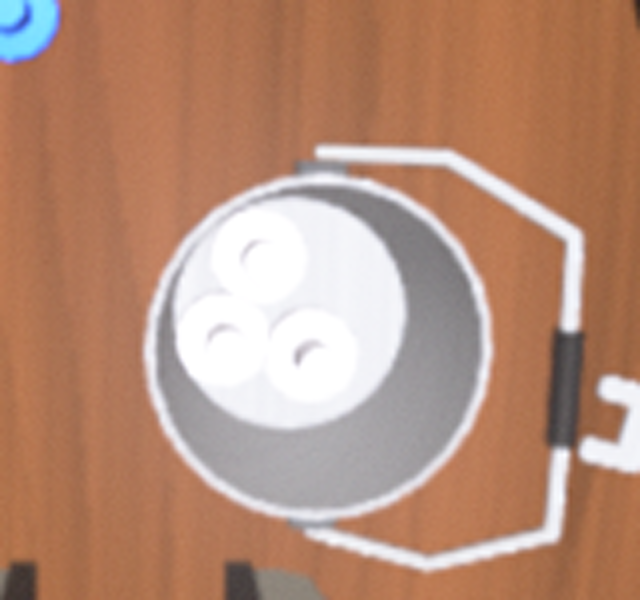

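View pics/l_sc.png

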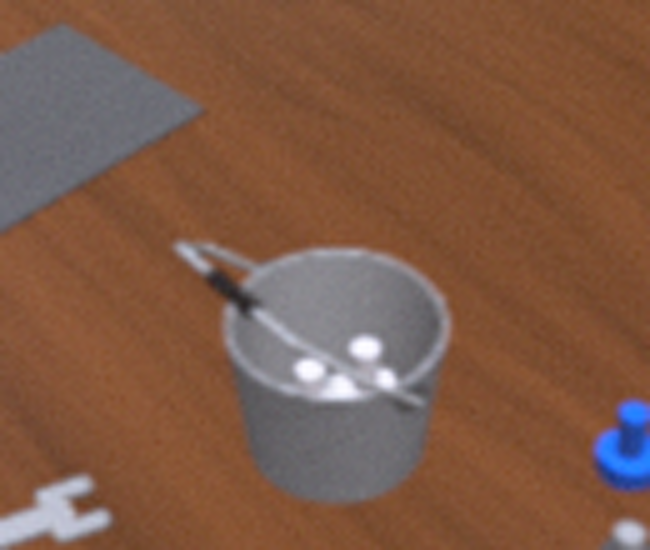

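```bash
python3 - <<'E'
from h import *
rot=down(1.5); y=np.radians(1.5); c=np.array([543.5,43.2])
grip(0.22)
robot.movep([608.5,44.8,220],rot); robot.servo_line([608.5,44.8,175],feed=100); robot.servo_line([608.5,44.8,129],feed=50); st('at')
snap("wrist","m_w0")
grip(0.155); st('narrow')
for e in (50,56,62,68,74,80,86,91,95):
    a=np.radians(e); r=95*np.cos(a)+1; z=80+95*np.sin(a)-19+0.5
    robot.servo_line([c[0]+r*np.cos(y),c[1]+r*np.sin(y),z],feed=45); st(e)
    im=snap("scene",f"m_s{e}"); cv2.imwrite(f"pics/m_c{e}.png",im[150:260,270:400,::-1])
    F=robot.observe()['contact_force']
    if np.abs(F).max()>7: print('stop');break
robot.hold(0.3); st()
snap("wrist","m_w")
import glob
cv2.imwrite("pics/m_all.png",np.hstack([cv2.resize(cv2.imread(f"pics/m_c{k}.png"),None,fx=2,fy=2) for k in (50,74,e)]))
E
```

```text
at 51.62 [608.8  44.8 129.3] F [-0.5 -0.   0.3] g 20.1
narrow 51.97 [609.   44.8 129.4] F [1.7 0.4 1.8] g 14.5
50 52.25 [605.3  44.9 134.6] F [-0.7  0.4  0.4] g 14.2
56 52.67 [597.1  44.7 140.4] F [-0.6  0.2 -0.4] g 14.4
62 53.1 [588.7  44.4 145.5] F [-0.5 -0.7  0.7] g 14.5
68 53.52 [579.8  44.2 149.7] F [0.3 0.2 0.1] g 14.4
74 53.95 [570.4  44.  153. ] F [-0.3  0.2  0.7] g 14.3
80 54.38 [560.7  43.8 155.1] F [ 0.7  0.4 -0.8] g 14.2
86 54.8 [550.8  43.5 156.3] F [ 0.5 -0.6 -0. ] g 14.3
91 55.18 [542.5  43.2 156.5] F [-1.1 -0.6  0.6] g 14.3
95 55.53 [535.9  43.  156.1] F [0.5 0.3 1.1] g 14.3
 55.88 [536.3  43.  156.1] F [ 0.3  0.  -0.1] g 14.2
```

View pics/m_all.png

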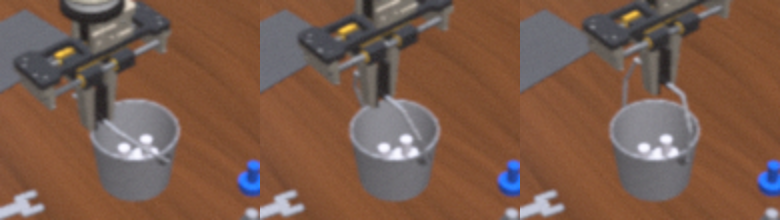

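View pics/m_w.png

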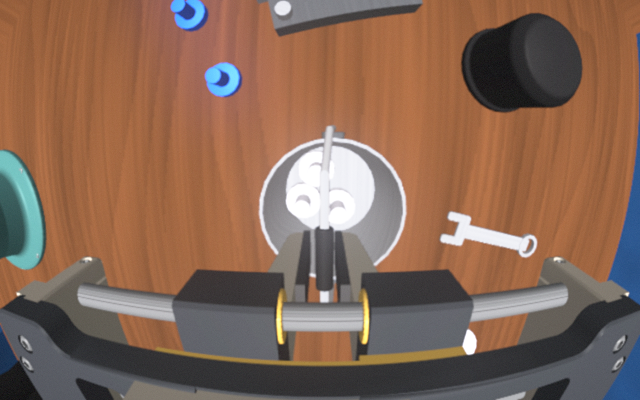

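```bash
python3 - <<'E'
from h import *
robot.servo_line([545.3,43.2,156.2],feed=40); robot.servo_line([543.5,43.2,156.2],feed=30); robot.hold(0.3)
im=snap("scene","n_s0"); 
grip(0.0,40); st('grip'); robot.hold(.2); st()
robot.servo_line([543.5,43.2,185],feed=40); robot.hold(.4); st('lift')
im2=snap("scene","n_s1"); snap("wrist","n_w")
cv2.imwrite("pics/n_all.png",np.hstack([cv2.resize(k[130:270,250:410,::-1],None,fx=2.4,fy=2.4) for k in (im,im2)]))
E
```

```text
grip 57.17 [543.6  43.2 156.2] F [ 0.8  0.6 -1.1] g 8.9
 57.37 [543.6  43.2 156.2] F [ 1.  -0.6 -0.2] g 8.7
lift 58.63 [543.5  43.2 184.9] F [-0.1  0.2 -5.1] g 8.4
```

View pics/n_all.png

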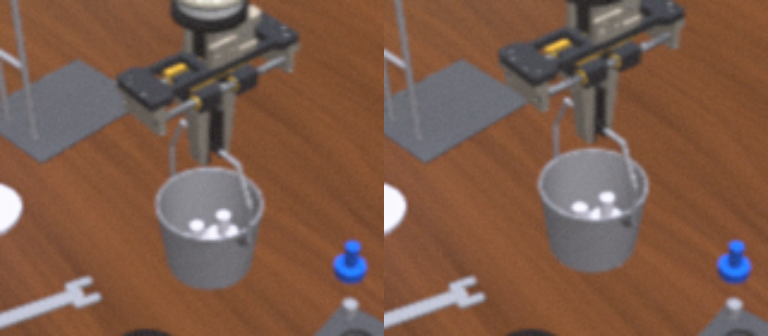

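View pics/n_w.png

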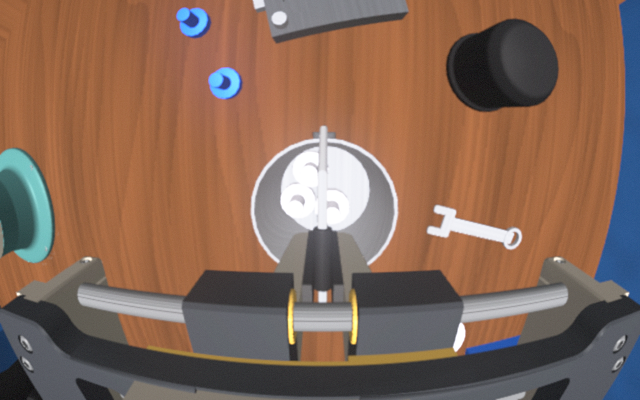

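```bash
python3 - <<'E'
from h import *
S=np.array([498.5,-319.5]); u=np.array([np.cos(np.radians(8.2)),np.sin(np.radians(8.2))])
robot.servo_line([543.5,43.2,240],feed=60)
A=S-80*u
robot.servo_line([470,-150,242],feed=90,rotation=down(5))
robot.servo_line([*A,242],feed=90,rotation=down(8.2)); robot.hold(.5); st('pre')
im=snap("scene","o_s"); print(pin("hook_seat","scene"),pin("bail_grip","scene"),pin("pail","scene")); 
w=snap("wrist","o_w"); i=viewer.camera_info("wrist"); print(pin("hook_seat","wrist",i),pin("bail_grip","wrist",i))
snap("top","o_t"); print(pin("hook_seat","top"),pin("bail_grip","top"))
cv2.imwrite("pics/o_c.png",cv2.resize(im[80:240,210:400,::-1],None,fx=4,fy=3.7))
E
```

```text
pre 64.99 [ 419.3 -330.9  242. ] F [-0.8 -0.5 -7.1] g 8.6
[(0.85, array([ 499.4, -320.7,  217.7]))] [(0.61, array([ 419.3, -338.3,  255.3]))] [(0.84, array([ 422.8, -334.5,   86.2]))]
[(0.86, array([ 499.7, -320.7,  212.2]))] [(0.64, array([ 417.5, -331.1,  261.7]))]
[(0.91, array([ 496.7, -321.2,  217. ]))] [(0.54, array([ 418.8, -330.1,  258.7])), (0.46, array([ 5.352e+02,  3.014e+02, -3.000e-01]))]
```

View pics/o_c.png

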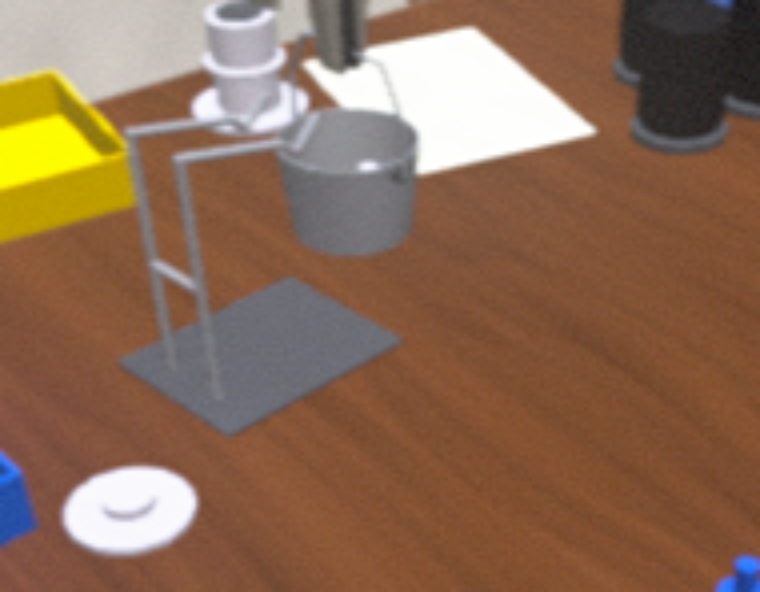

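View pics/o_w.png

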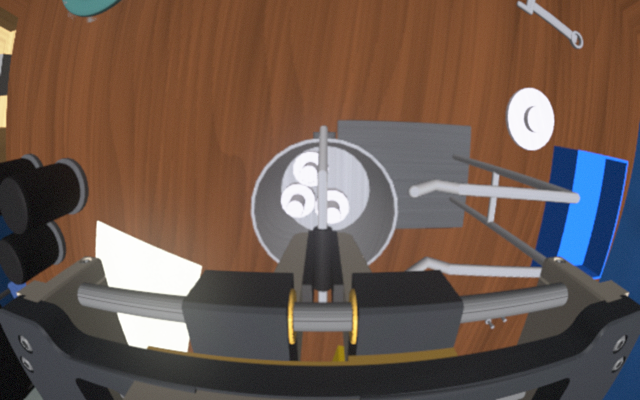

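View pics/o_t.png

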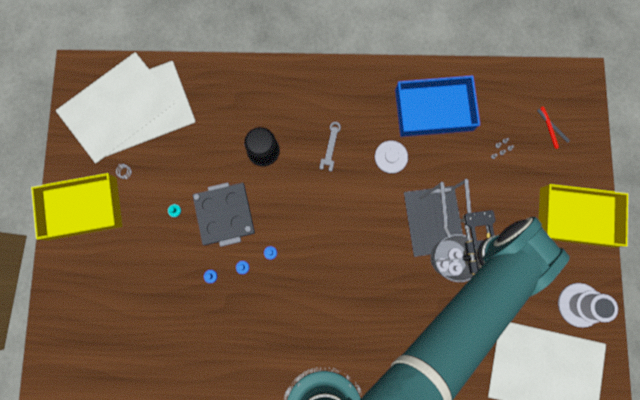

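```bash
python3 - <<'E'
from h import *
S=[498.5,-320.4]
robot.servo_line([*S,242],feed=50); robot.hold(.3); st('over')
w=snap("wrist","p_w"); im=snap("scene","p_s")
cv2.imwrite("pics/p_c.png",cv2.resize(im[80:220,210:370,::-1],None,fx=4.5,fy=4))
for z in (220,208,202,199,197,195.5,194,192.5):
    robot.servo_line([*S,z],feed=25); st(z)
    if robot.observe()['contact_force'][2]>-1.5: break
robot.hold(.3); st()
w=snap("wrist","p_w2"); im=snap("scene","p_s2")
cv2.imwrite("pics/p_c2.png",cv2.resize(im[80:220,210:370,::-1],None,fx=4.5,fy=4))
E
```

```text
over 67.54 [ 498.5 -320.4  242.1] F [-0.7 -0.2 -6.3] g 8.9
220 68.67 [ 498.6 -320.5  220.2] F [ 0.5 -0.3 -5.4] g 8.5
208 69.31 [ 498.5 -320.5  208. ] F [-0.7 -0.2 -5.9] g 8.6
202 69.7 [ 498.4 -320.3  201.8] F [-0.3 -0.1 -5.6] g 8.9
199 69.97 [ 498.4 -320.3  198.8] F [ 0.   1.  -6.2] g 8.6
197 70.22 [ 498.4 -320.4  196.9] F [-0.4  0.3 -5.6] g 8.7
195.5 70.47 [ 498.4 -320.7  195.9] F [-1.4  0.3 -1.1] g 8.5
 70.77 [ 498.4 -320.6  195.8] F [-3.6  1.   1.2] g 8.8
```

View pics/p_c2.png

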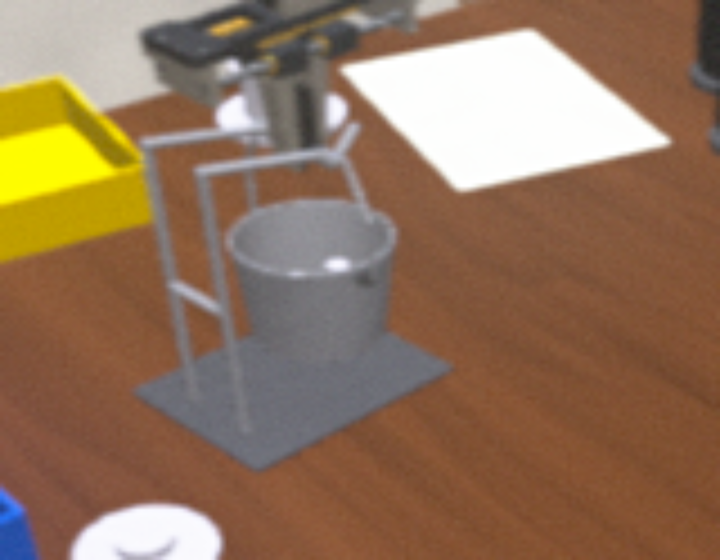

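View pics/p_w2.png

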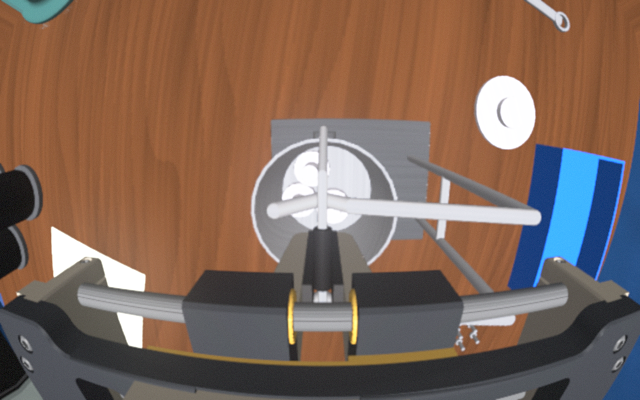

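The bar sits in the V at z≈215 and the load is on the hooks. Releasing now.

```bash
python3 - <<'E'
from h import *
grip(0.12); st(); grip(0.2); grip(0.32); robot.hold(.4); st('open')
p=robot.observe()['tcp_pos']
robot.servo_line([p[0],p[1],240],feed=40); robot.servo_line([p[0],p[1],330],feed=120)
robot.servo_line([430,-300,400],feed=150); robot.hold(1); st()
w=snap("wrist","q_w"); i=viewer.camera_info("wrist"); print(pin("hook_seat","wrist",i),pin("bail_grip","wrist",i))
im=snap("scene","q_s"); print(pin("hook_seat","scene"),pin("bail_grip","scene"),pin("pail","scene"))
cv2.imwrite("pics/q_c.png",cv2.resize(im[80:220,210:370,::-1],None,fx=4.5,fy=4))
robot.hold(1); im3=viewer.read_camera("scene"); print('diff',np.abs(im3.astype(int)-im)[80:220,210:370].mean())
print(pin("bail_grip","scene"),pin("pail","scene"))
E
```

```text
71.11 [ 498.8 -320.6  195.6] F [-1.3 -0.9  1. ] g 11.3
open 72.19 [ 498.5 -320.4  195.5] F [0.3 0.6 0.2] g 29.6
 76.17 [ 430. -300.  400.] F [0.  0.4 0.2] g 29.4
[] [(0.85, array([ 494.2, -320.2,  215.5]))]
[(0.58, array([ 498. , -317.8,  215.1]))] [(0.58, array([ 500.7, -321.9,  213.8]))] [(0.9, array([ 507.6, -324.9,   39. ]))]
diff 2.2813988095238096
[(0.65, array([ 500.9, -322.9,  212.8]))] [(0.7, array([ 503.9, -326.1,   39.9]))]
```

View pics/q_c.png

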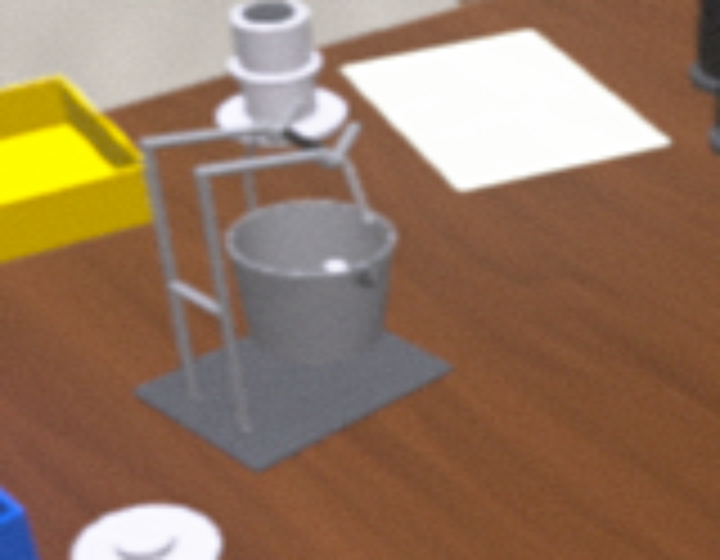

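View pics/q_w.png

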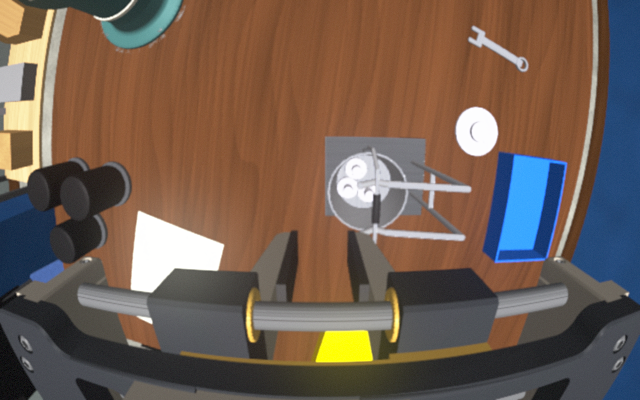

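```bash
python3 -c "
from h import *
robot.job_done(); st()"
```

```text
the job is handed in; nothing more can be done
the job is handed in; nothing more can be done
```

The pail now hangs on both hooks of the drip stand with all three caps inside, and I've handed the job in. The call gave no verdict.

**What I did:** I took the three caps out of the die, leaving the blue and turquoise look-alikes, and stood them in the pail with its bail down. Then I raised the bail, lifted the pail by its sleeve, brought it in over the hook tips and lowered it into the V. I opened the gripper and drew it clear at about 72 s of the 210 s.

**Last checks:**
- **Position:** the networks put the crossbar's middle about 3–4 mm from the hook seat. The pail's underside is about 39–40 mm above the bench.
- **Contents and level:** all three caps show inside the pail. It looks level, and the black sleeve sits between the hooks.
- **At rest:** two scene pictures 1 s apart showed no movement I could see.
- **Bystanders:** the arm never went near the cartridge, spanner or flange plate. I did not re-measure them at the end.

**What disagreed or went wrong:**
- **Bail start angle:** the bail started about level rather than 10° below it. The networks and my own triangulation agreed on this.
- **Pail tilt:** on the first try at raising the bail with a 15 N grip, the sleeve dragged and the pail tilted, by eye 30–40°. The limit is 45°, and I did not measure the tilt exactly. I backed off at once and the pail settled upright with the caps still inside. The second try, with the fingers only loosely around the sleeve, kept it standing.

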